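# Set, lock and open the spray-air regulator at the bat finishing bench

## Task

Get the spray air ready for the next bat: slide the red lock cover back off the regulator, turn the black pressure knob up until the gauge pointer stands on the green set mark without ever letting it run into the red zone, and slide the lock cover fully home over the knob again. Only then swing the yellow outlet valve lever fully open, in line with its pipe. Leave the pots, tapes and other things about the bench where they are.

Things in the scene. Friction and masses are not known exactly. Their poses are not given: they have to be found in the camera images.
- air_unit: Spray-air control station, fixed: blue steel box 240 x 380 mm, flat grey top panel 90 mm above the bench. Origin: centre of its underside on the bench; x points away from the operator (robot side), y left, z up. On it, (x, y) in mm: knob axis (50, 0); valve stem (20, -125), its pipe along x; inlet filter on the left end (30, 228), top 152 mm above the bench
- gauge_centre (a point): Centre of the face-up round pressure gauge, at (20, 125) mm in the air_unit frame. Gauge 104 mm across, 23 mm above the panel, white dial, black rim; zero graduation at its near left, scale running clockwise over the far side
- rail_stop (a point): Low aluminium stop at the operator's end of the cover's two guide rails, on the panel. The rails run along the unit's x at 33.5 mm either side of the knob axis, 5 mm tall: keep fingertips more than 5 mm above the panel beside the knob. A fixed padlock ear 22 mm tall stands 45 mm beyond and 34 mm right of the knob axis
- pressure_knob (a joint): Regulator knob, turning about the vertical, rad, grows clockwise seen from above (tighten = more pressure), 0 to 9.4. Stays where it is left; friction about 0.08 N m. It can only be reached when the lock cover is slid back
- knob_top (a point): Centre of the top face of the round black fluted knob, on its axis, 38 mm above the panel. The knob is 44 mm in diameter for the 30 mm below a slightly narrower 4 mm top step (grip it 8 to 32 mm above the panel, jaws in any direction); white line on the top
- gauge_pointer (a joint): Angle of the black gauge pointer, rad, clockwise seen from above from the zero graduation; the whole scale is 4.71 rad (0 to 10 bar, a long graduation each bar). Geared to the knob: the pointer turns 0.5 rad for each rad of knob, same direction. The red zone on the dial begins at 3.3 rad
- pointer_tip (a point): Point on the black pointer 36 mm from the gauge centre. Under a lens: cannot be touched
- set_mark (a joint): Angle of the green set mark on the dial, rad, in the same measure as the pointer angle; it does not move in the work and lies ahead (clockwise) of the pointer at the start
- mark_tip (a point): Point on the centre line of the green set mark (a bar 6 mm wide, 30 to 46 mm from the gauge centre), 36 mm from the gauge centre: it coincides with pointer_tip when the pointer stands on the mark
- lock_cover (a joint): Slide of the red lock cover, m: 0 = fully home over the knob (starts about there), 0.095 = slid fully back towards the operator (-x of air_unit) against its stop, where its edge is 65 mm clear of the knob axis. Stays where it is left; about 3 N to slide
- cover_fin (a point): Centre of the top of the grip fin on the red sheet-steel lock cover, 69 mm above the panel. The fin is 12 mm thick along the unit's x, 34 mm long along its y and 22 mm tall, standing on the cover's roof; cover 60 x 60 mm, roof 47 mm above the panel, closed towards the operator, open on the far side. It moves with the cover, along the unit's x
- valve_lever (a joint): Outlet ball-valve lever, rad: 0 = shut (lever square to its pipe, pointing to the unit's right, -y; starts near there), 1.57 = fully open against its stop (lever in line with the pipe, pointing to the operator, -x). It grows clockwise seen from above and stays where it is left; about 0.15 N m
- lever_pivot (a point): Pivot axis of the valve lever, at mid-height of its yellow grip, 54 mm above the panel (underside of the grip 49 mm above it). The valve's pipe and outlet coupler lie below along the unit's x, top 31 mm above the panel
- lever_tip (a point): Free end of the yellow valve lever, 95 mm from the pivot, at mid-height of the grip. The yellow grip is 14 mm wide and 10 mm tall and runs from 33 to 95 mm from the pivot; push its far (+x) side towards the operator, or grip it from above
- blue_tape: Roll of blue tape lying flat, 104 mm across, 36 mm tall, on the bench at the right of the unit; bystander. Origin: centre of underside
- green_tape: Roll of green tape lying flat, 96 mm across, 24 mm tall, on the bench in front of the unit at the left; bystander. Origin: centre of underside
- paint_can: Paint can 108 mm across, 115 mm tall, left of the unit; bystander. Origin: centre of underside
- pen_jar: Clear jar of markers, 76 mm across, about 160 mm tall, right of and behind the unit; bystander. Origin: centre of underside
- air_cap: Brass spray-gun air cap, 32 mm across, 14 mm tall, lying on the unit's panel near its front left; bystander. Origin: centre of underside
- touchup_pot: Amber glass touch-up pot with a red cap, 48 mm across, 62 mm tall, standing on the bench in front of the unit; bystander. Origin: centre of underside

How it is judged:
By the outcome, as a careful person would: the job done as asked, in the order asked, and still so for the second after the job is handed in, with the robot touching nothing.
It also fails if it takes over 72 s, if anything falls off the work surface, if the arm or the gripper's body presses on something with over 40 N, if the wrist force passes 120 N, or if a joint passes its speed limit or range.

## Robot

A 6-joint arm with a two-finger parallel gripper is mounted at the origin on the work surface. World frame = base frame: x ahead of the robot, y to its left, z up, the work surface at z = 0. Lengths are in m, angles in rad, forces in N, time in s.
With the tool pointing down it reaches from about 0.35 to 0.85 m from the base axis. Payload 8.1 kg.
Tool frame: the origin (TCP) lies midway between the tips of the shut fingers; the grasp point (between the pads) lies 19 mm behind it; z points along the fingers, y is the direction in which the jaws open and shut (so a half turn about z gives the same grasp; the last joint's range is limited). The gripper opens to 93 mm and grips with 3 to 60 N. Pads are 15 mm wide; open, the fingers measure 128 mm over their backs; the gripper's body (75 mm by 188 mm) begins 65 mm behind the grasp point.
Start: joints at [-0.085, 0.13, 1.488, -0, 1.523, -0.085], TCP at [0.6, 0, 0.219] pointing down, gripper open.
Joint ranges: [-2.96, 2.96], [-0.89, 2.26], [0.02, 2.5], [-1.34, 4.48], [0, 2.73], [-2.66, 2.66]. Speed limits (rad/s): [2.39, 2.39, 2.79, 3.14, 3.14, 3.14].

## Interface

Orientations are given as a unit quaternion [x, y, z, w].
In Python, from workcell import manip gives the robot as it stands.
- The arm moves only by the shell command python3 -m crank 'ROWS' [FORCE]. ROWS is text: rows parted by semicolons, each of 7 numbers parted by spaces: the opening, from 0 (shut) to 1 (fully open), then the shift along the tool's x, y, z in m, then the turn, a rotation vector about the tool's x, y, z in rad. A call has 1 to 20 rows; each row is the pose to reach, as a shift and turn from the pose commanded when the call began, along the tool's axes at that moment; what a row does not reach only later rows make up. A row lasts 1/8 s, in which the tool goes at most 62.5 mm and 10.7 degrees, less where a joint would pass 70% of its speed; a pose out of reach is approached as far as the arm can. A call with a gripper value outside its range is refused whole. The fingers move at their own pace and stop on an object; FORCE is the grip in N (left out, the last holds). Time passes only in rows, so rows that repeat a pose let the fingers close. It gives the time, the measured TCP pose, the force and the opening at its end, in the units of the state.
- manip.observe(): the state, without advancing time (a new reading comes with each control period).
- manip.read_camera(name): name is "scene" or "side" or "wrist"; returns a dict with "frame" (480x640x3 uint8, red, green, blue), "mtx" (3x3 intrinsics, pixels), "k1" (the pictures are not rectified: a ray, as slopes to the right and down, at radius r is drawn at 1 + k1 r^2 times it, then the intrinsics apply), "world_to_cam" (4x4, takes a point from world to camera coordinates); the wrist camera has in their place "tool_from_camera" (4x4, takes a point from camera to tool coordinates, whose origin is the TCP and whose axes are the flange's). Camera axes: x right, y up, looking along -z (the intrinsics and any distortion apply to the point x, -y, -z); pixel columns grow to the right and rows downward; lengths in m; the calibration is good to about 2 mm. A picture is of the moment at which its call begins: read the wrist's pose just before it. There is no depth.
- manip.sign_off(): hands the job in, once; it reports no verdict.
The state is a dict: "time": time; "qpos": joint angles; "joint_velocities": joint speeds; "joint_efforts": joint torques, N m; "ee_pos": TCP position; "orientation": TCP orientation; "force": force on the tool from outside, world axes, zero at the start; "ft_torque": the same for the moment, N m; "width": finger opening in m.
Only numpy, scipy, OpenCV 4.12 (cv2) and the standard library are available. Lean on these libraries where they do the work, as an engineer would, in place of code of your own. Each camera call takes 0.05 s, during which the arm holds its last target. There are 200 camera calls.

## Working session

There is one attempt and no reset: what is moved stays moved. The work goes in short steps, Python scripts to look and compute and a shell command to move; the robot and the scene stay as the last step left them, time stands still between calls to the robot, and variables do not carry over. Pictures are saved under pics/ and viewed, about 8 in all and at most 12, crops included, and the job is handed in when it is done.

```bash
mkdir -p pics; ls
python3 - <<'E'
from workcell import manip
import cv2
s=manip.observe();print(s)
for n in("scene","side"):
    c=manip.read_camera(n);cv2.imwrite(f"pics/{n}0.png",c["frame"][:,:,::-1]);print(n,c["mtx"],c["k1"],c["world_to_cam"])
c=manip.read_camera("wrist");cv2.imwrite("pics/wrist0.png",c["frame"][:,:,::-1]);print(c["mtx"],c["k1"],c["tool_from_camera"])
E
```

```text
pics
{'time': 0.0, 'qpos': array([-8.53634201e-02,  1.31142764e-01,  1.48925935e+00,  1.14687614e-05,
        1.52300127e+00, -8.54062417e-02]), 'joint_velocities': array([ 3.53533110e-04, -1.32158752e-03, -3.52825967e-04,  5.79859914e-05,
       -5.25411797e-04,  3.84482546e-04]), 'joint_efforts': array([-1.61290725e-03, -5.59853125e+01, -4.91755986e+01,  7.67333270e-02,
        3.59135563e-02, -2.97389461e-04]), 'ee_pos': array([5.99438430e-01, 9.66843155e-05, 2.17609387e-01]), 'orientation': array([ 7.07091549e-01,  7.07121434e-01, -5.78880895e-04, -6.96143632e-04]), 'force': array([-0.2352214 ,  0.38885995, -0.72842807]), 'ft_torque': array([ 7.85165799e-05,  2.68402090e-02, -1.92747105e-02]), 'width': 0.09336078742198552}
scene [[439.52660146   0.         315.66411063]
 [  0.         439.52660146 242.07037757]
 [  0.           0.           1.        ]] -0.04474671413035798 [[ 0.58990294  0.80729574  0.01697372 -0.38134615]
 [-0.54623073  0.38348131  0.74469731  0.20689069]
 [ 0.59468186 -0.4485707   0.66718649 -1.32888522]
 [ 0.          0.          0.          1.        ]]
side [[468.89761208   0.         319.65793328]
 [  0.         468.89761208 239.58709574]
 [  0.           0.           1.        ]] -0.027839657542801117 [[-0.8398633  -0.54264139 -0.01303689  0.52206853]
 [ 0.40100242 -0.63647324  0.6588618  -0.28436823]
 [-0.36582332  0.54812602  0.75215103 -0.79007765]
 [ 0.          0.          0.          1.        ]]
[[392.32687755   0.         317.00232674]
 [  0.         392.32687755 239.6463421 ]
 [  0.           0.           1.        ]] -0.005069448562767079 [[-6.31549339e-04  9.54765182e-01  2.97360132e-01  8.38157088e-02]
 [ 9.99999794e-01  5.69610389e-04  2.94945533e-04  3.70777091e-04]
 [ 1.12224305e-04  2.97360257e-01 -9.54765345e-01 -1.66812331e-01]
 [ 0.00000000e+00  0.00000000e+00  0.00000000e+00  1.00000000e+00]]
```

View pics/scene0.png

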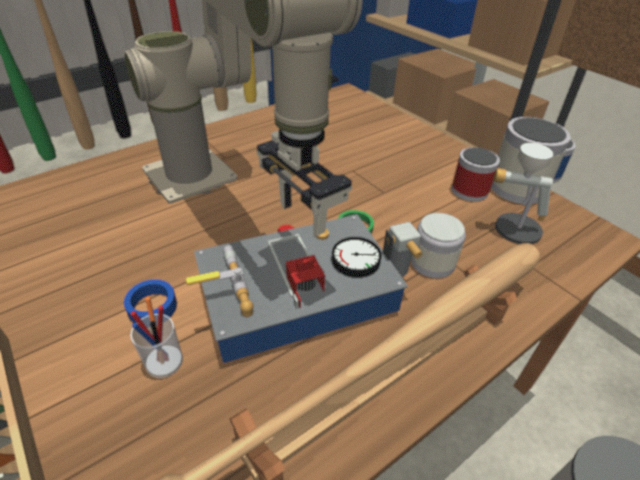

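View pics/wrist0.png

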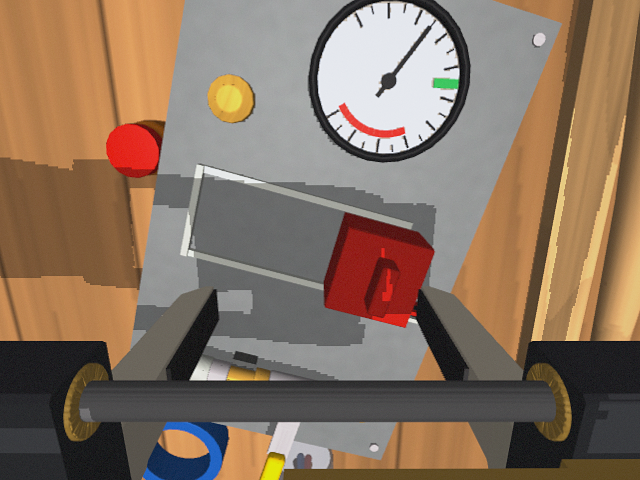

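The wrist view shows the gauge centre at (389,80), with the pointer up-right to (430,27) and the green mark at (446,84). The cover fin is near (387,275), the panel screws are at (539,40) and (374,448), and the rails run from (200,168) to (412,225). I'll turn these into positions.

```bash
cat > h.py <<'E'
import numpy as np,cv2
from scipy.spatial.transform import Rotation as R
from workcell import manip
def grab(n,f=None):
    s=manip.observe();c=manip.read_camera(n)
    if f: cv2.imwrite(f"pics/{f}.png",c["frame"][:,:,::-1])
    if n=="wrist":
        T=np.eye(4);T[:3,:3]=R.from_quat(s["orientation"]).as_matrix();T[:3,3]=s["ee_pos"];M=T@c["tool_from_camera"]
    else: M=np.linalg.inv(c["world_to_cam"])
    return c,M,s
def ray(c,M,px,z):
    K=c["mtx"];d=np.array([K[0,0],K[1,1]]);q=(np.array(px,float)-[K[0,2],K[1,2]])/d
    u=q.copy()
    for _ in range(8): u=q/(1+c["k1"]*(u@u))
    v=M[:3,:3]@np.array([u[0],-u[1],-1]);o=M[:3,3]
    return o+v*(z-o[2])/v[2]
def blobs(c,lo,hi,amin=20):
    h=cv2.cvtColor(c["frame"],cv2.COLOR_RGB2HSV);m=cv2.inRange(h,np.array(lo),np.array(hi))
    n,l,st,ce=cv2.connectedComponentsWithStats(m)
    return [(st[i],ce[i]) for i in range(1,n) if st[i][4]>=amin],m
def gauge(c,M,yaw,gc=None,zd=0.112):
    """pointer & mark angle, clockwise from zero (near-left: unit dir 135deg)"""
    h=cv2.cvtColor(c["frame"],cv2.COLOR_RGB2HSV)
    w=cv2.inRange(h,np.array([0,0,190]),np.array([180,60,255]))
    w=cv2.morphologyEx(w,cv2.MORPH_CLOSE,np.ones((9,9)))
    cs=[k for k in cv2.findContours(w,0,2)[0] if cv2.contourArea(k)>1500]
    k=max(cs,key=lambda k:cv2.contourArea(k)/(1+abs(cv2.contourArea(k)/cv2.contourArea(cv2.convexHull(k))-1)*20))
    e=cv2.fitEllipse(cv2.convexHull(k));g=ray(c,M,e[0],zd)
    out={"centre_px":np.round(e[0],1),"g":g}
    yy,xx=np.mgrid[:480,:640]
    def ang(mask,r0,r1):
        p=np.array([ray(c,M,(x,y),zd)[:2]-g[:2] for y,x in zip(*np.nonzero(mask))])
        r=np.hypot(*p.T);p=p[(r>r0)&(r<r1)]
        u=(p/np.hypot(*p.T)[:,None]).mean(0)
        return (3*np.pi/4-(np.arctan2(u[1],u[0])-yaw))%(2*np.pi),len(p)
    roi=np.zeros((480,640),np.uint8);cv2.ellipse(roi,e,255,-1)
    out["mark"]=ang(cv2.inRange(h,np.array([45,100,80]),np.array([85,255,255]))&roi,.028,.048)
    out["ptr"]=ang(cv2.inRange(h,np.array([0,0,0]),np.array([180,255,90]))&roi,.012,.030)
    return out
E
python3 - <<'E'
from h import *
c,M,s=grab("wrist")
P=lambda px,z:ray(c,M,px,z)
a,b=P((539,40),.091),P((374,448),.091);d=a-b;print("screws",a,b,np.arctan2(-d[0],d[1]),np.linalg.norm(d))
r1,r2=P((200,168),.095),P((412,225),.095);d=r2-r1;print("rail",r1,r2,np.arctan2(d[1],d[0]))
yaw=-.25
g=gauge(c,M,yaw);print(g)
for nm,lo,hi in(("red",(0,150,60),(8,255,255)),("yel",(22,150,100),(32,255,255))):
    print(nm,[(x[0].tolist(),x[1].round()) for x in blobs(c,lo,hi,80)[0]])
print("fin",P((387,275),.159))
im=c["frame"][200:340,290:450,::-1];im=cv2.resize(im,None,fx=4,fy=4,interpolation=2);cv2.imwrite("pics/fin.png",im)
E
```

```text
screws [0.75020473 0.13418493 0.091     ] [ 0.65313001 -0.21280281  0.091     ] -0.2727899484363065 0.36031096989481615
rail [0.51398789 0.04867171 0.095     ] [0.67225353 0.00542299 0.095     ] -0.26675400957364553
{'centre_px': array([387.7,  76.2]), 'g': array([0.64529609, 0.109372  , 0.112     ]), 'mark': (np.float64(2.2185256425192392), 222), 'ptr': (np.float64(1.3085284069497467), 118)}
red [([339, 103, 66, 34, 487], array([369., 126.])), ([106, 124, 56, 54, 2388], array([133., 150.])), ([324, 213, 110, 114, 8389], array([377., 271.]))]
yel [([216, 84, 26, 28, 550], array([229.,  98.])), ([260, 452, 25, 28, 494], array([273., 466.]))]
fin [ 0.64311975 -0.00931757  0.159     ]
```

View pics/fin.png

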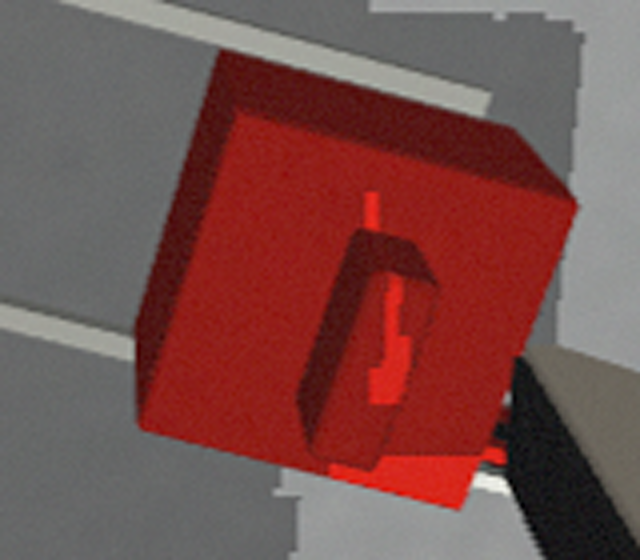

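In the crop the fin top's centre is about (375,370), which is image pixel (384,292). That puts the fin at roughly (0.641,-0.019), which agrees with the knob axis derived from the gauge, with unit yaw -0.27. The pointer is at about 1.29 rad and the mark at about 2.2 rad. Next I'll grip the fin.

```bash
python3 -m crank '1 -0.01 0.02 0 0 0 0.14; 1 -0.019 0.041 0 0 0 0.27; 1 -0.019 0.041 0.02 0 0 0.27; 1 -0.019 0.041 0.05 0 0 0.27; 1 -0.019 0.041 0.075 0 0 0.27; 1 -0.019 0.041 0.075 0 0 0.27; 0 -0.019 0.041 0.075 0 0 0.27; 0 -0.019 0.041 0.075 0 0 0.27; 0 -0.019 0.041 0.075 0 0 0.27; 0 -0.019 0.041 0.075 0 0 0.27; 0 -0.019 0.041 0.075 0 0 0.27; 0 -0.019 0.041 0.075 0 0 0.27' 20
```

```text
time: 1.7
ee_pos: [0.641, -0.019, 0.1437]
orientation: [0.796, 0.606, 0.0, 0.0]
force: [0.7, 0.9, 0.6]
width: 0.0378
```

```bash
python3 -m crank '0 0 0 0 0 0 0; 0 0 0 0 0 0 0; 0 0 0 0 0 0 0; 0 0 0 0 0 0 0; 0 0 0 0 0 0 0; 0 0 0 0 0 0 0; 0 0 0 0 0 0 0;0 0 0 0 0 0 0' 20
```

```text
time: 2.7
ee_pos: [0.6411, -0.019, 0.1436]
orientation: [0.796, 0.606, 0.0, 0.0]
force: [2.4, 0.2, -2.2]
width: 0.0114
```

Gripped on the fin (11.4 mm). Slide back.

```bash
python3 -m crank '0 0 -0.01 0 0 0 0; 0 0 -0.025 0 0 0 0; 0 0 -0.04 0 0 0 0; 0 0 -0.055 0 0 0 0; 0 0 -0.07 0 0 0 0; 0 0 -0.08 0 0 0 0; 0 0 -0.088 0 0 0 0; 0 0 -0.093 0 0 0 0; 0 0 -0.096 0 0 0 0; 0 0 -0.096 0 0 0 0' 20
```

```text
time: 3.95
ee_pos: [0.5503, 0.0063, 0.1436]
orientation: [0.796, 0.605, 0.002, 0.001]
force: [13.7, -0.3, -12.2]
width: 0.0116
```

```bash
python3 -m crank '0.5 0 0 0 0 0 0; 0.5 0 0 0 0 0 0; 0.5 0 0 0 0 0 0; 0.5 0 0 0 0 0 0; 0.7 0 0 -0.03 0 0 0; 0.7 0 0 -0.06 0 0 0; 0.7 0 0.05 -0.065 0 0 0; 0.7 0 0.08 -0.065 0 0 0; 0.7 0 0.096 -0.065 0 0 0; 0.7 0 0.096 -0.065 0 0 0;0.7 0 0.096 -0.065 0 0 0'
python3 - <<'E'
from h import *
c,M,s=grab("wrist","w1");print(s["ee_pos"],s["qpos"][[0,5]],s["width"],s["force"])
print(gauge(c,M,-.27))
E
```

```text
time: 5.32
ee_pos: [0.6404, -0.0188, 0.2084]
orientation: [0.796, 0.606, -0.0, -0.0]
force: [-1.1, -0.1, -0.0]
width: 0.0649
[ 0.64040441 -0.01875719  0.20842011] [-0.10931105  0.16055353] 0.06492493561920047 [-1.10878282 -0.14712933 -0.01146554]
{'centre_px': array([271.8,  47.2]), 'g': array([0.64726307, 0.10895082, 0.112     ]), 'mark': (np.float64(2.1984407943928224), 263), 'ptr': (np.float64(1.2242295607696358), 142)}
```

View pics/w1.png

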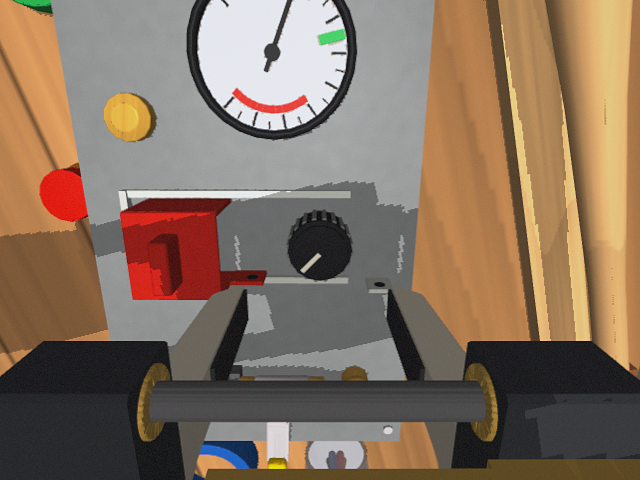

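The cover is slid back and the knob is exposed, with its top centre at about (319,252). The gauge hub is at (272,51) and the mark at (332,37). I'll check the knob position while pre-turning the wrist anticlockwise.

```bash
python3 - <<'E'
from h import *
c,M,s=grab("wrist")
k=ray(c,M,(319,252),.128);print("knob",k,R.from_quat(s["orientation"]).inv().apply(k-s["ee_pos"]))
g=ray(c,M,(271.5,51.5),.112);print(g)
E
python3 -m crank '0.7 0 0 0 0 0 -0.18; 0.7 0 0 0 0 0 -0.36; 0.7 0 0 0 0 0 -0.54; 0.7 0 0 0 0 0 -0.72; 0.7 0 0 0 0 0 -0.9; 0.7 0 0 0 0 0 -1.08; 0.7 0 0 0 0 0 -1.26; 0.7 0 0 0 0 0 -1.44; 0.7 0 0 0 0 0 -1.62; 0.7 0 0 0 0 0 -1.8; 0.7 0 0 0 0 0 -1.8; 0.7 0 0 0 0 0 -1.8'
```

```text
knob [ 0.64127717 -0.02083936  0.128     ] [-0.00181531  0.00145807  0.08063754]
[0.64634803 0.10681257 0.112     ]
time: 6.92
ee_pos: [0.6408, -0.0188, 0.2088]
orientation: [0.022, 1.0, -0.0, 0.0]
force: [0.1, 0.5, -0.3]
width: 0.0655
```

```bash
python3 -m crank '0.7 0 -0.0015 0.04 0 0 0; 0.7 0 -0.0015 0.08 0 0 0; 0.7 0 -0.0015 0.1 0 0 0; 0.7 0 -0.0015 0.106 0 0 0; 0.7 0 -0.0015 0.106 0 0 0; 0.4 0 -0.0015 0.106 0 0 0; 0.4 0 -0.0015 0.106 0 0 0; 0.4 0 -0.0015 0.106 0 0 0; 0.4 0 -0.0015 0.106 0 0 0; 0.4 0 -0.0015 0.106 0 0 0; 0.4 0 -0.0015 0.106 0 0 0; 0.4 0 -0.0015 0.106 0 0 0' 25
```

```text
time: 8.43
ee_pos: [0.6417, -0.022, 0.1039]
orientation: [0.021, 1.0, -0.001, 0.001]
force: [-1.0, -5.6, 2.7]
width: 0.0434
```

```bash
python3 -m crank '0.4 0 0 0 0 0 0.12; 0.4 0 0 0 0 0 0.27; 0.4 0 0 0 0 0 0.42; 0.4 0 0 0 0 0 0.57; 0.4 0 0 0 0 0 0.72; 0.4 0 0 0 0 0 0.87; 0.4 0 0 0 0 0 1.02; 0.4 0 0 0 0 0 1.17; 0.4 0 0 0 0 0 1.32; 0.4 0 0 0 0 0 1.47; 0.4 0 0 0 0 0 1.57; 0.4 0 0 0 0 0 1.65; 0.4 0 0 0 0 0 1.7; 0.4 0 0 0 0 0 1.7;0.4 0 0 0 0 0 1.7' 30
python3 - <<'E'
from h import *
c,M,s=grab("wrist","w2");print(s["ee_pos"],s["orientation"],s["force"])
print(gauge(c,M,-.27))
E
```

```text
time: 10.3
ee_pos: [0.6412, -0.0224, 0.1039]
orientation: [0.765, 0.644, -0.001, 0.001]
force: [-2.8, -7.7, 4.9]
width: 0.0434
[ 0.64115491 -0.0224372   0.1039373 ] [ 7.64923717e-01  6.44119384e-01 -5.89802325e-04  1.25618769e-03] [-2.78455934 -7.6519823   4.93057457]Traceback (most recent call last):
  File "<stdin>", line 3, in <module>
  File "h.py", line 37, in gauge
    out["mark"]=ang(cv2.inRange(h,np.array([45,100,80]),np.array([85,255,255]))&roi,.028,.048)
                ~~~^^^^^^^^^^^^^^^^^^^^^^^^^^^^^^^^^^^^^^^^^^^^^^^^^^^^^^^^^^^^^^^^^^^^^^^^^^^
  File "h.py", line 33, in ang
    r=np.hypot(*p.T);p=p[(r>r0)&(r<r1)]
TypeError: hypot() takes from 2 to 3 positional arguments but 0 were given
```

View pics/w2.png

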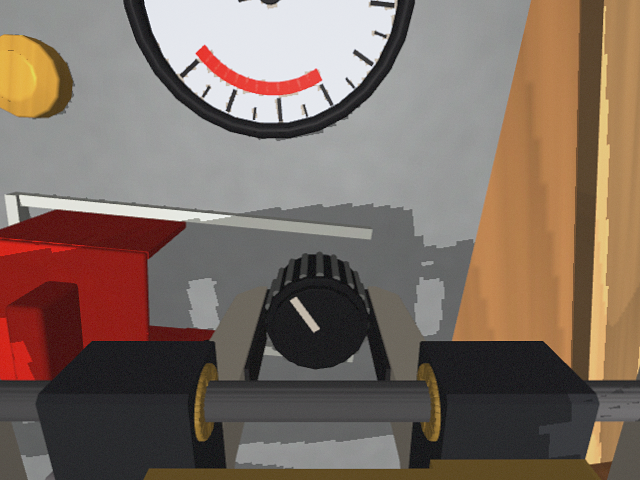

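The gauge centre is just out of frame at the top. The knob's white line has turned clockwise as intended. I'll release, rise and shift towards the gauge for a good reading.

```bash
python3 -m crank '0.7 0 0 0 0 0 0; 0.7 0 0 0 0 0 0; 0.7 0 0 0 0 0 0; 0.7 0 0 0 0 0 0; 0.7 0 0 -0.04 0 0 0; 0.7 0 0 -0.08 0 0 0; 0.7 0.03 0 -0.1 0 0 0; 0.7 0.06 0 -0.1 0 0 0; 0.7 0.06 0 -0.1 0 0 0; 0.7 0.06 0 -0.1 0 0 0'
python3 - <<'E'
from h import *
c,M,s=grab("wrist","w3");print(s["ee_pos"],s["width"])
print(gauge(c,M,-.27))
cv2.imwrite("pics/w3z.png",cv2.resize(c["frame"][30:330,120:520,::-1],None,fx=2,fy=2,interpolation=2))
E
```

```text
time: 11.6
ee_pos: [0.6508, 0.0383, 0.2021]
orientation: [0.764, 0.645, -0.0, -0.0]
force: [-0.6, -0.7, -0.2]
width: 0.0651
[0.65078441 0.03831409 0.20210905] 0.06508006117637696
{'centre_px': array([291.9, 140.6]), 'g': array([0.64699833, 0.10978545, 0.112     ]), 'mark': (np.float64(2.199113150510077), 203), 'ptr': (np.float64(2.1667974467020787), 108)}
```

View pics/w3z.png

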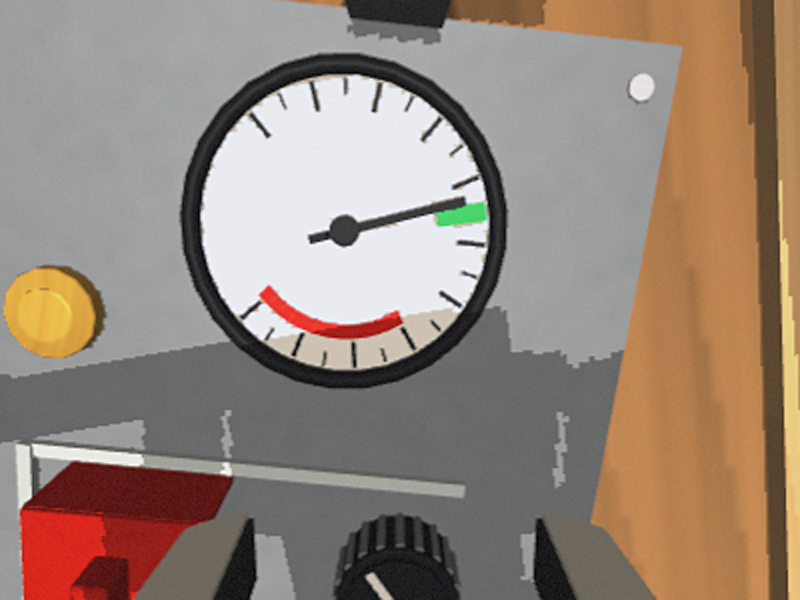

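The pointer stands just short of the mark. In the crop the hub is at (344,230), the pointer tip at (466,202) and the mark centre at (461,215). Perspective puts the true centre at the hub rather than at the ellipse centre, so I'll recompute about the hub.

```bash
cat >> h.py <<'E'
def gauge2(c,M,hub,yaw=-.27,zd=.112):
    h=cv2.cvtColor(c["frame"],cv2.COLOR_RGB2HSV);g=ray(c,M,hub,zd)[:2]
    def pts(m):
        yy,xx=np.nonzero(m);k=np.hypot(xx-hub[0],yy-hub[1])<110
        return np.array([ray(c,M,(x,y),zd)[:2]-g for x,y in zip(xx[k],yy[k])])
    A=lambda v:(3*np.pi/4-(np.arctan2(v[1],v[0])-yaw))%(2*np.pi)
    G=pts(cv2.inRange(h,np.array([45,90,70]),np.array([85,255,255])));r=np.hypot(*G.T);G=G[(r>.028)&(r<.048)]
    B=pts(cv2.inRange(h,np.array([0,0,0]),np.array([180,255,100])));r=np.hypot(*B.T)
    hubc=B[r<.0045].mean(0);B=B[(r>.009)&(r<.028)&(B@G.mean(0)>0)];
    ra=np.hypot(*G.T)
    ends=[A(v) for v in (G[ra>.040].mean(0),G.mean(0))]
    a=[A(v) for v in G];e=np.percentile(a,[2,98])
    return dict(hub_off_mm=hubc*1e3,mark=ends,mark_edges=e,ptr=A(B.mean(0)),ptr_mark=A(B.mean(0)-0*hubc),n=(len(G),len(B)))
E
python3 - <<'E'
from h import *
c,M,s=grab("wrist")
for hub in((291.9,144.9),):print(gauge2(c,M,hub))
P=lambda x,y:ray(c,M,(120+x/2,30+y/2),.112)[:2]
H=P(344,230);print([(3*np.pi/4+(-.27)-np.arctan2(*(P(*q)-H)[::-1])) for q in((466,202),(461,215),(486,211))],H)
E
```

```text
{'hub_off_mm': array([-0.06852308,  0.11836701]), 'mark': [np.float64(2.1144600630235306), np.float64(2.118002812538915)], 'mark_edges': array([2.05083465, 2.18813781]), 'ptr': np.float64(2.0025170589257986), 'ptr_mark': np.float64(2.0025170589257986), 'n': (208, 116)}
[np.float64(2.0378900017519257), np.float64(2.133059109726366), np.float64(2.127676455257772)] [0.6465596 0.1067385]
```

```bash
python3 -m crank '0.7 -0.03 0 0 0 0 0; 0.7 -0.06 0 0 0 0 0; 0.7 -0.06 0 0.04 0 0 0; 0.7 -0.06 0 0.08 0 0 0; 0.7 -0.06 0 0.1 0 0 0; 0.7 -0.06 0 0.1 0 0 0; 0.4 -0.06 0 0.1 0 0 0; 0.4 -0.06 0 0.1 0 0 0; 0.4 -0.06 0 0.1 0 0 0; 0.4 -0.06 0 0.1 0 0 0; 0.4 -0.06 0 0.1 0 0 0; 0.4 -0.06 0 0.1 0 0 0; 0.4 -0.06 0 0.1 0 0 0; 0.4 -0.06 0 0.1 0 0 0.1; 0.4 -0.06 0 0.1 0 0 0.2; 0.4 -0.06 0 0.1 0 0 0.2; 0.4 -0.06 0 0.1 0 0 0.2' 30
python3 -m crank '0.7 0 0 0 0 0 0; 0.7 0 0 0 0 0 0; 0.7 0 0 0 0 0 0; 0.7 0 0 0 0 0 0; 0.7 0 0 -0.04 0 0 0; 0.7 0 0 -0.08 0 0 0; 0.7 0.04 0 -0.1 0 0 0; 0.7 0.08 0 -0.1 0 0 0; 0.7 0.08 0 -0.1 0 0 0; 0.7 0.08 0 -0.1 0 0 0'
python3 - <<'E'
from h import *
c,M,s=grab("wrist","w4");print(s["ee_pos"],s["width"])
g=np.array([.64656,.10674,.112,1]);p=np.linalg.inv(M)@g;u=np.array([p[0],-p[1]])/-p[2];hub=u*c["mtx"][0,0]+c["mtx"][:2,2]
print(hub,gauge2(c,M,hub))
x,y=hub.astype(int);x-=100;y=max(y-100,0);print(x,y)
cv2.imwrite("pics/w4z.png",cv2.resize(c["frame"][y:y+200,x:x+200,::-1],None,fx=3,fy=3,interpolation=2))
E
```

```text
time: 13.82
ee_pos: [0.6418, -0.0205, 0.1045]
orientation: [0.825, 0.566, 0.001, 0.001]
force: [-1.8, 0.2, 6.1]
width: 0.0435
time: 15.08
ee_pos: [0.6695, 0.0538, 0.202]
orientation: [0.825, 0.565, -0.001, -0.0]
force: [-0.4, 0.3, 0.3]
width: 0.0654
[0.66948813 0.05382516 0.20202042] 0.0654154257974137
[255.39994904 185.62032301] {'hub_off_mm': array([0.00352388, 0.06798131]), 'mark': [np.float64(2.106838196421872), np.float64(2.1052540342185067)], 'mark_edges': array([2.02338911, 2.18194245]), 'ptr': np.float64(2.0931793729957584), 'ptr_mark': np.float64(2.0931793729957584), 'n': (162, 103)}
155 85
```

View pics/w4z.png

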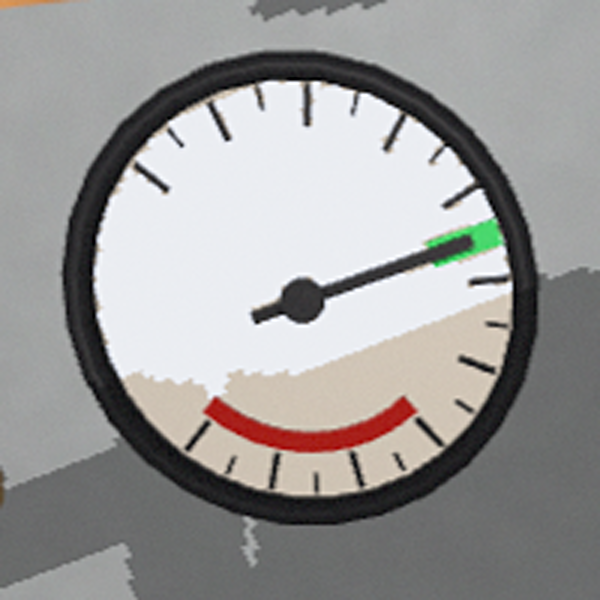

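The pointer lies along the middle of the green bar, within about 0.01 rad and well clear of the red. Next I'll return to the fin and slide the cover home.

```bash
python3 -m crank '0.5 -0.04 -0.045 0 0 0 -0.05; 0.5 -0.0874 -0.094 0 0 0 -0.1; 0.5 -0.0874 -0.094 0 0 0 -0.1; 0.5 -0.0874 -0.094 0.03 0 0 -0.1; 0.5 -0.0874 -0.094 0.0584 0 0 -0.1; 0.5 -0.0874 -0.094 0.0584 0 0 -0.1; 0 -0.0874 -0.094 0.0584 0 0 -0.1; 0 -0.0874 -0.094 0.0584 0 0 -0.1; 0 -0.0874 -0.094 0.0584 0 0 -0.1; 0 -0.0874 -0.094 0.0584 0 0 -0.1; 0 -0.0874 -0.094 0.0584 0 0 -0.1; 0 -0.0874 -0.094 0.0584 0 0 -0.1; 0 -0.0874 -0.094 0.0584 0 0 -0.1; 0 -0.0874 -0.094 0.0584 0 0 -0.1; 0 -0.0874 -0.094 0.0584 0 0 -0.1' 20
```

```text
time: 17.0
ee_pos: [0.5509, 0.0066, 0.1448]
orientation: [0.796, 0.606, 0.0, 0.0]
force: [-1.6, 0.5, 6.0]
width: 0.0117
```

```bash
python3 -m crank '0 0 0.01 0 0 0 0; 0 0 0.025 0 0 0 0; 0 0 0.04 0 0 0 0; 0 0 0.055 0 0 0 0; 0 0 0.07 0 0 0 0; 0 0 0.08 0 0 0 0; 0 0 0.088 0 0 0 0; 0 0 0.093 0 0 0 0; 0 0 0.097 0 0 0 0; 0 0 0.098 0 0 0 0; 0 0 0.098 0 0 0 0' 20
```

```text
time: 18.38
ee_pos: [0.6422, -0.0188, 0.1447]
orientation: [0.796, 0.606, -0.002, -0.002]
force: [-18.5, 2.6, 16.0]
width: 0.0115
```

The cover is home against its stop. Release, rise, then look at the lever and check the cover.

```bash
python3 -m crank '0.5 0 0 0 0 0 0; 0.5 0 0 0 0 0 0; 0.5 0 0 0 0 0 0; 0.5 0 0 0 0 0 0; 0.5 0 0 -0.04 0 0 0; 0.5 0 0 -0.08 0 0 0; 0.5 -0.05 -0.01 -0.115 0 0 0; 0.5 -0.11 -0.02 -0.115 0 0 0; 0.5 -0.165 -0.03 -0.115 0 0 0; 0.5 -0.165 -0.03 -0.115 0 0 0; 0.5 -0.165 -0.03 -0.115 0 0 0'
python3 - <<'E'
from h import *
c,M,s=grab("wrist","w5");print(s["ee_pos"],s["width"])
b,m=blobs(c,(22,150,80),(32,255,255),80);print([(x[0].tolist(),x[1].round()) for x in b])
for st,ce in b: print(ray(c,M,ce,.149))
E
```

```text
time: 19.75
ee_pos: [0.5723, -0.1704, 0.2592]
orientation: [0.796, 0.605, 0.0, -0.0]
force: [-0.6, -0.1, 0.3]
width: 0.0464
[ 0.57229278 -0.17036765  0.2592224 ] 0.046437791240089545
[([342, 174, 36, 12, 241], array([358., 179.])), ([300, 230, 20, 77, 1337], array([309., 268.]))]
[ 0.61142583 -0.13734679  0.149     ]
[ 0.56015435 -0.19237952  0.149     ]
```

View pics/w5.png

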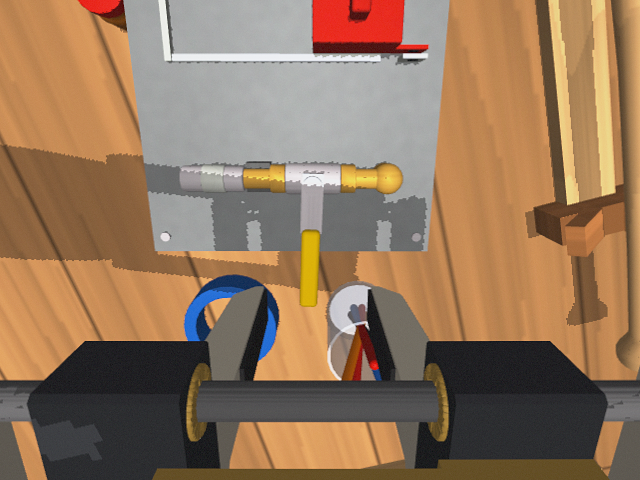

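The cover is flush at home, with its red tab against the padlock ear at (415,52). The lever still points right, with its grip from (311,232) to (309,304). The jar is about 70 mm past the lever tip, so a grip from above is clear.

```bash
python3 -m crank '0.5 -0.0245 -0.006 0 0 0 0; 0.5 -0.0245 -0.006 0.05 0 0 0; 0.5 -0.0245 -0.006 0.09 0 0 0; 0.5 -0.0245 -0.006 0.115 0 0 0; 0.5 -0.0245 -0.006 0.123 0 0 0; 0.5 -0.0245 -0.006 0.123 0 0 0; 0 -0.0245 -0.006 0.123 0 0 0; 0 -0.0245 -0.006 0.123 0 0 0; 0 -0.0245 -0.006 0.123 0 0 0; 0 -0.0245 -0.006 0.123 0 0 0; 0 -0.0245 -0.006 0.123 0 0 0; 0 -0.0245 -0.006 0.123 0 0 0; 0 -0.0245 -0.006 0.123 0 0 0; 0 -0.0245 -0.006 0.123 0 0 0' 15
```

```text
time: 21.55
ee_pos: [0.5601, -0.1927, 0.1366]
orientation: [0.796, 0.605, 0.0, 0.0]
force: [0.5, -0.7, 3.8]
width: 0.0138
```

```bash
python3 -m crank '0 0.0011 -0.0093 0 0 0 0.15; 0 0.0037 -0.0182 0 0 0 0.3; 0 0.0075 -0.0267 0 0 0 0.45; 0 0.0125 -0.0345 0 0 0 0.6; 0 0.0187 -0.0415 0 0 0 0.75; 0 0.0258 -0.0474 0 0 0 0.9; 0 0.0338 -0.0523 0 0 0 1.05; 0 0.0423 -0.0559 0 0 0 1.2; 0 0.0513 -0.0582 0 0 0 1.35; 0 0.0606 -0.0591 0 0 0 1.5; 0 0.0656 -0.059 0 0 0 1.58; 0 0.0656 -0.059 0 0 0 1.58; 0 0.0656 -0.059 0 0 0 1.58' 15
```

```text
time: 23.18
ee_pos: [0.5201, -0.1176, 0.1366]
orientation: [0.99, -0.14, 0.0, 0.003]
force: [-2.6, -17.7, 2.9]
width: 0.0138
```

```bash
python3 -m crank '0.4 0 0 0 0 0 0; 0.4 0 0 0 0 0 0; 0.4 0 0 0 0 0 0; 0.4 0 0 0 0 0 0; 0.4 0 0 -0.04 0 0 0; 0.4 0 0 -0.09 0 0 0; 0.4 0 0 -0.14 0 0 0; 0.4 0.01 0 -0.18 0 0 -0.18; 0.4 0.03 0 -0.18 0 0 -0.36; 0.4 0.05 0 -0.18 0 0 -0.54; 0.4 0.05 0 -0.18 0 0 -0.72; 0.4 0.05 0 -0.18 0 0 -0.9; 0.4 0.05 0 -0.18 0 0 -1.08; 0.4 0.05 0 -0.18 0 0 -1.26; 0.4 0.05 0 -0.18 0 0 -1.44; 0.4 0.05 0 -0.18 0 0 -1.57; 0.4 0.05 0 -0.18 0 0 -1.57; 0.4 0.05 0 -0.18 0 0 -1.57'
python3 - <<'E'
from h import *
c,M,s=grab("wrist","w6");print(s["ee_pos"],s["force"])
P=np.array([.5795,-.1336])
b,m=blobs(c,(22,150,80),(32,255,255),80)
for st,ce in b:
    m1=m[st[1]:st[1]+st[3],st[0]:st[0]+st[2]];yy,xx=np.nonzero(m1)
    q=np.array([ray(c,M,(x+st[0],y+st[1]),.149)[:2] for x,y in zip(xx,yy)]);v=cv2.fitLine(q.astype(np.float32),2,0,0.001,0.001).ravel()
    print(st.tolist(),q.mean(0),"line ang rel unit x",(np.arctan2(v[1],v[0])+.27+np.pi/2)%np.pi-np.pi/2)
g=np.array([.64656,.10674,.112,1]);p=np.linalg.inv(M)@g;print(np.array([p[0],-p[1]])/-p[2]*c["mtx"][0,0]+c["mtx"][:2,2])
E
```

```text
time: 25.42
ee_pos: [0.5685, -0.1272, 0.3161]
orientation: [0.8, 0.6, -0.0, -0.0]
force: [-1.0, -0.1, -0.8]
width: 0.0369
[ 0.56851816 -0.12722502  0.31614697] [-1.0358301  -0.14187319 -0.79431938]
[223, 213, 70, 17, 1075] [ 0.51792701 -0.11567419] line ang rel unit x 0.008911848
[ 329.12134179 -100.9401939 ]
```

View pics/w6.png

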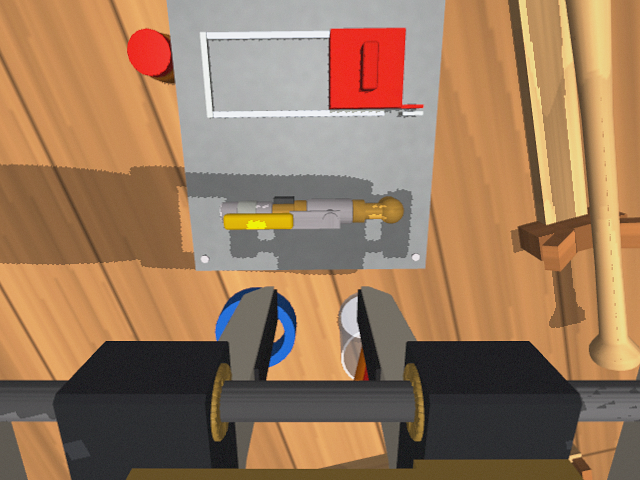

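The lever is in line with its pipe (0.009 rad off) and the cover is home. One last check of the gauge.

```bash
python3 -m crank '0.4 0.05 0 0 0 0 0; 0.4 0.1 0 0 0 0 0; 0.4 0.15 0 0 0 0 0; 0.4 0.18 0 0 0 0 0; 0.4 0.18 0 0 0 0 0;0.4 0.18 0 0 0 0 0'
python3 - <<'E'
from h import *
c,M,s=grab("wrist","w7")
g=np.array([.64656,.10674,.112,1]);p=np.linalg.inv(M)@g;hub=np.array([p[0],-p[1]])/-p[2]*c["mtx"][0,0]+c["mtx"][:2,2]
r=gauge2(c,M,hub);print(hub,r)
x,y=hub.astype(int);y=max(y-75,0);x-=75
cv2.imwrite("pics/w7z.png",cv2.resize(c["frame"][y:y+150,x:x+150,::-1],None,fx=4,fy=4,interpolation=2))
E
```

```text
time: 26.22
ee_pos: [0.6182, 0.0451, 0.3161]
orientation: [0.799, 0.601, -0.0, 0.0]
force: [0.0, 0.1, 0.1]
width: 0.0372
[328.0277994  136.56043945] {'hub_off_mm': array([-0.08342667,  0.20478265]), 'mark': [np.float64(2.111245382003028), np.float64(2.110155262409437)], 'mark_edges': array([2.03093541, 2.18637321]), 'ptr': np.float64(2.102837663277388), 'ptr_mark': np.float64(2.102837663277388), 'n': (84, 45)}
```

View pics/w7z.png

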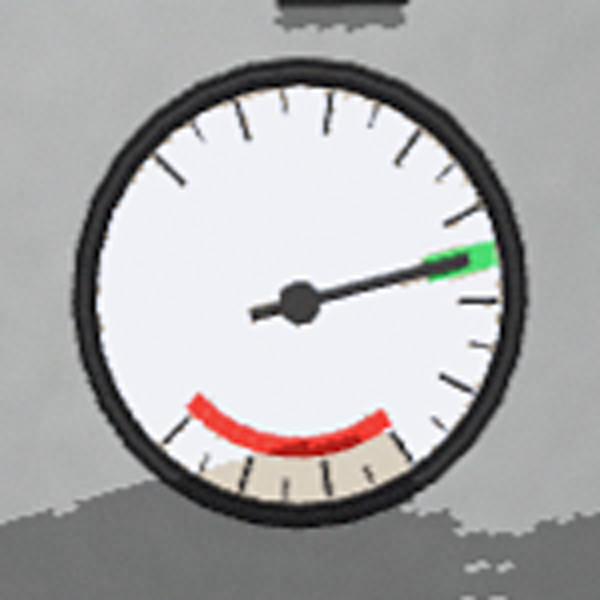

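The pointer is still on the green mark (hub at (300,302), tip at (468,261), mid-bar).

```bash
python3 -c "from workcell import manip; print(manip.sign_off())"
```

```text
the job is handed in; nothing more can be done
None
```

The spray air is set, and the job was handed in at about 26 s with the arm clear of everything. I slid the cover back to its stop and turned the knob clockwise in two grips (about 1.7 rad, then 0.2 rad). I then slid the cover home against its stop and, only after that, swung the yellow lever open.

The last checks agreed:
- **Gauge:** the pointer reads 2.10 rad and the green mark 2.11 rad. The red zone starts at 3.3 rad, and the highest reading I took was 2.10 rad.
- **Cover:** it is fully home, confirmed by a firm push against its stop and by the picture.
- **Lever:** it is within 0.01 rad of its pipe and met its stop when pushed.
- **Other things on the bench:** I touched none of them on purpose and kept clear of the jar. I only checked them by eye in the wrist views and did not measure their positions again.

My first gauge readings, before and midway through the turning, were off by up to about 0.15 rad because perspective shifted the dial centre I had fitted. I remeasured from the pointer hub before making the final turn.

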